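Vent the small vacuum pot and take its lid off

TASK

The lid of the small steel vacuum pot on the plywood board is still held down by vacuum. Turn the vent tap on top of the lid anticlockwise to fully open while the lid stays on, then lift the lid off and set it down, without dropping it, flat on its feet in the middle of the round cork mat. Leave the tap open.

Things in the scene. Friction and masses are not known exactly. Their poses are not given: they have to be found in the camera images.
- pot: Small plain steel vacuum pot, fixed on a 26 mm plywood board, round, 104 mm in diameter (112 at the rim), 75 mm high, brass hose stub on its +x side. Origin: centre of its underside, z up; the lid sits on the rim, 75 mm above. Until the tap is 0.8 to 1.0 rad open a catch inside holds the lid down like the vacuum (2 to 3 mm of give); then lift it straight up, at least 25 mm, before moving sideways.
- lid: Loose round aluminium lid, 112 mm in diameter, 9 mm thick, 0.3 to 0.6 kg. Origin: centre of the disc's underside (level with the pot's rim), z up. A round black grip, 34 mm in diameter, stands in the middle, 9 to 35 mm above the origin, with the tap on top of it. Four feet reach 22 mm below the origin into the pot (3 mm play) and carry the lid when set down. Carry it by the grip or the tap.
- vent_tap (a joint): Vent tap's angle, rad, about the lid's z axis through its origin: 0 closed, grows anticlockwise seen from above, 1.45 fully open at the stop; starts at 0 to 0.2. A plain steel bar handle, 52 mm long, 12 mm thick, 43 to 67 mm above the lid's origin; at 0 it lies along the lid's x axis, at q it is turned by q from that. Takes about 0.04 N m to turn and stays where it is left.
- mat_round: Round cork mat, 124 mm in diameter, 6 mm thick, fixed on the cabinet top. Origin: centre of its underside, z up.

How it is judged:
On the way, in this order (a step that is already met when the one before it is completed fails the run):
1. the vent tap is turned open (more than 1.15 rad) with the lid still on the pot (raised less than 8 mm) (value of joint vent_tap above 1.15 rad and z of lid in the frame of pot below 0.083 m and horizontal distance between lid and pot below 0.012 m), for 0.2 s.
2. the lid is lifted clear of the pot: raised more than 25 mm (z of lid in the frame of pot above 0.1 m), for 0.2 s.
At the end, for the whole second after the job is handed in: The lid stands at rest on its feet on the round cork mat, its centre within 18 mm of the mat's centre, its origin 28 mm (within 6 mm) above the mat's origin, tilted less than 0.15 rad, with the tap still open by more than 1.0 rad (horizontal distance between lid and mat_round below 0.018 m and z of lid in the frame of mat_round between 0.022 and 0.034 m and angle between lid's own z axis and vertical below 0.15 rad and value of joint vent_tap above 1 rad and linear speed of lid below 0.02 m/s); the robot touches nothing.
It fails at once if the lid is dropped: it moves faster than 0.6 m/s with no finger on it (linear speed of lid above 0.6 m/s and contact force between the fingers and lid below 0.5 N).
It also fails if it takes over 37 s, if anything falls off the work surface, if the arm or the gripper's body presses on something with over 40 N, if the wrist force passes 120 N, or if a joint passes its speed limit or range.

ROBOT

A 6-joint arm with a two-finger parallel gripper is mounted at the origin on a cart in front of the work surface, level with it; the furniture and walls round the work are solid. World frame = base frame: x ahead of the robot, y to its left, z up, the work surface at z = 0. Lengths are in m, angles in rad, forces in N, time in s.
With the tool pointing down it reaches from about 0.375 to 0.9 m from the base axis. Payload 3.1 kg.
Tool frame: the origin (TCP) lies midway between the tips of the shut fingers; the grasp point (between the pads) lies robot.grip_depth behind it (robot.grip_depth is the distance from the TCP to the grasp point, in m); z points along the fingers, y is the line along which they close (so a half turn about z gives the same grasp; the last joint's range is limited). The gripper opens to 87 mm and grips with 3 to 60 N. Pads are 19 mm wide; open, the fingers measure 117 mm over their backs; the gripper's body (75 mm by 190 mm) begins 51 mm behind the grasp point.
Start: joints at [-1.345, 0.527, 1.433, -0, 1.181, -0.178], TCP at [0.246, -0.574, 0.223] pointing down, gripper open.
Joint ranges: [-3.08, 3.08], [-0.75, 2.2], [0.22, 2.44], [-1.43, 4.57], [0, 2.65], [-2.85, 2.85]. Speed limits (rad/s): [2.79, 2.79, 3.14, 3.14, 3.14, 3.14].

INTERFACE

Orientations are given as a unit quaternion [x, y, z, w].
In Python, from rig import robot, vision, status, ticket gives the robot as it stands (robot), with the cameras (vision), the readings (status) and the job (ticket).
- The arm moves only by the tool run_rows, called after "Call:" by a JSON object that holds its "op" and its "data", one argument or row to a line. Schema: {"type":"object","properties":{"offsets":{"type":"array","items":{"type":"number"},"minItems":4,"maxItems":80},"finger_gap":{"type":"number"},"squeeze":{"type":"number"},"only":{"type":"string"},"quiet":{"type":"boolean"},"lines":{"type":"string"}},"required":["offsets"],"additionalProperties":false}. offsets is one flat list of numbers that holds 1 to 20 rows one after another, with no inner brackets; each row has 4 numbers: dx, dy, dz in m, then a turn about the tool's z in rad; each row shifts and turns the commanded pose from where the row before left it, along the tool's axes as they then stand; what a row does not reach is not made up. A row lasts 1/12 s, in which the tool goes at most 0.0417 m and 0.125 rad, less where a joint would pass 70% of its speed; a pose out of reach is approached as far as the arm can. finger_gap is the finger opening in m, set as the call begins (left out keeps the last). The fingers move at their own pace and stop on an object; squeeze is the grip in N (left out, the last holds). Time passes only in rows, so rows that do not move let the fingers close. The tool returns the time, the measured TCP pose, the force, the opening and the grip force at its end. only (a regular expression) keeps the lines of the reply that match it, lines (a string "A,B") keeps lines A to B, and quiet returns only ok. Input that does not fit is refused with a message, and nothing moves.
- status.get_obs(): the state, without advancing time (a new reading comes with each control period).
- vision.camera(name): name is "scene" or "top" or "wrist"; returns a dict with "img" (384x512x3 uint8, red, green, blue), "fx", "fy", "cx", "cy" (pixels), "xyz" and "attitude" of the camera in the world. Camera axes: x right, y down, z forward; pixel columns grow to the right and rows downward; lengths in m; the calibration is good to about 2 mm. A picture is of the moment at which its call begins. There is no depth.
- ticket.hand_in(): hands the job in; it is judged then, once.
The state is a dict: "time": time; "q": joint angles; "joint_velocities": joint speeds; "joint_torque": joint torques, N m; "position": TCP position; "tool_rot": TCP orientation; "ft_force": force on the tool from outside, world axes, zero at the start; "moment": the same for the moment, N m; "grip_width": finger opening in m; "grip_force": force on a finger pad.
Only numpy, scipy, OpenCV 4.12 (cv2) and the standard library are available. Lean on these libraries where they do the work, as an engineer would, in place of code of your own. Each camera call takes 0.05 s, during which the arm holds its last target. There are 200 camera calls.

## Working session

There is one attempt and no reset: what is moved stays moved. The work goes in short steps, Python scripts to look and compute and a tool call to move; the robot and the scene stay as the last step left them, time stands still between calls to the robot, and variables do not carry over. Pictures are saved under pics/ and viewed, at most 13 in all, crops included, and the job is handed in when it is done.

```bash
ls; mkdir -p pics
```

Run:
```python
from rig import robot, vision, status, ticket
import cv2,numpy as np
o=status.get_obs(); print(o['time'],o['position'],o['tool_rot'],o['grip_width'],robot.grip_depth)
for n in['scene','top']:
    c=vision.camera(n); cv2.imwrite(f'pics/{n}0.png',c['img'][:,:,::-1]); print(n,{k:v for k,v in c.items() if k!='img'})
```

```text
pics
rig.py
0.0 [ 0.24599552 -0.57376892  0.22157362] [ 9.79585266e-01  2.01026276e-01 -2.85180383e-05 -1.06912521e-03] 0.08718818893834303 0.0187
scene {'fx': 438.0455503601232, 'fy': 438.0455503601232, 'cx': 252.5707014544349, 'cy': 190.07624156559825, 'xyz': array([ 0.94071943, -0.55250847,  0.73943213]), 'attitude': array([ 0.82949823,  0.44747246, -0.16240781, -0.29210408])}
top {'fx': 351.2475473708474, 'fy': 351.2475473708474, 'cx': 253.62467773300023, 'cy': 193.25341053710252, 'xyz': array([ 0.46364978, -0.2575708 ,  0.94927494]), 'attitude': array([-0.69612052,  0.71759121, -0.01268348,  0.01783825])}
```

View pics/top0.png

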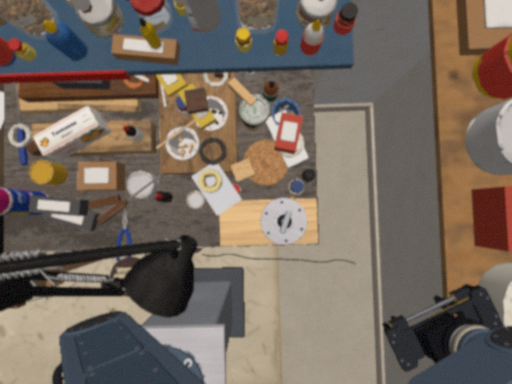

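View pics/scene0.png

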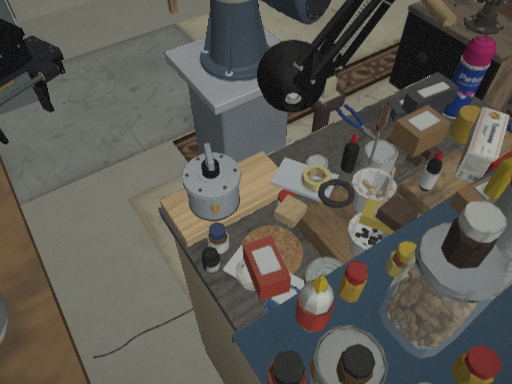

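Top view: the pot and lid are at about (284,221) and the cork mat at about (267,162), with a red box at its upper right. In the scene view the tap is at (209,155) and the mat at (275,250). I'll zoom in on both.

Run:
```python
import cv2,numpy as np
a=cv2.imread('pics/top0.png')[110:250,215:335]; b=cv2.imread('pics/scene0.png')[130:310,160:320]
A=cv2.resize(a,None,fx=4,fy=4,interpolation=cv2.INTER_CUBIC); B=cv2.resize(b,(480,540),interpolation=cv2.INTER_CUBIC)
B=cv2.copyMakeBorder(B[:,:],0,20,0,0,cv2.BORDER_CONSTANT); B=B[:, :320] if 0 else cv2.resize(B,(320,373)); B=cv2.copyMakeBorder(B,0,560-373,0,0,cv2.BORDER_CONSTANT)
cv2.imwrite('pics/z0.png',np.hstack([A,B]))
```

```text
(no output)
```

View pics/z0.png

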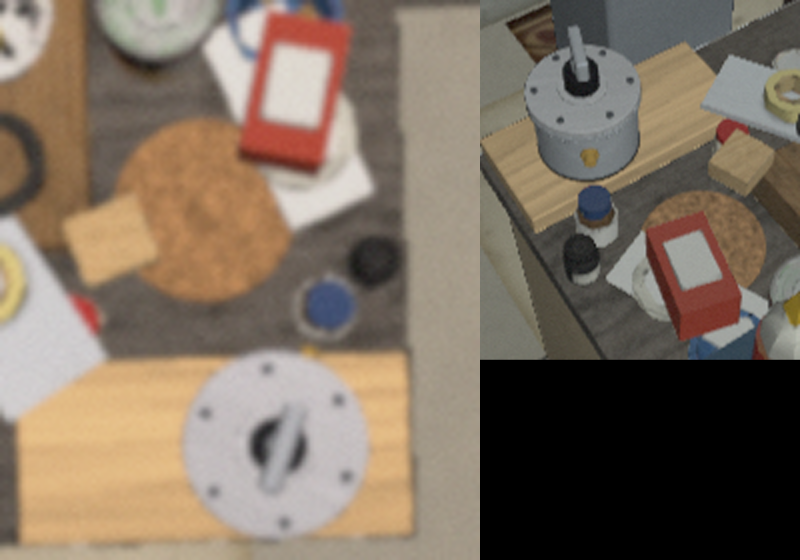

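The crop shows the mat centred near top pixel (265.8,162.5). A wooden block overlaps its left edge and the red box overlaps its upper right. The lid centre is near (284.3,220.8), with the bar pointing up and slightly right. Next I'll measure these and overlay the projected outlines.

Create h.py:
```python
import numpy as np,cv2
from scipy.spatial.transform import Rotation as R
def ray(c,uv,z):
    d=R.from_quat(c['attitude']).apply([(uv[0]-c['cx'])/c['fx'],(uv[1]-c['cy'])/c['fy'],1])
    return c['xyz']+d*(z-c['xyz'][2])/d[2]
def proj(c,P):
    p=R.from_quat(c['attitude']).inv().apply(np.atleast_2d(P)-c['xyz'])
    return np.c_[p[:,0]/p[:,2]*c['fx']+c['cx'],p[:,1]/p[:,2]*c['fy']+c['cy']]
def circ(x,y,z,r):
    t=np.linspace(0,2*np.pi,60); return np.c_[x+r*np.cos(t),y+r*np.sin(t),z+0*t]
def zoom(c,x0,y0,w,h,s,curves,f):
    im=cv2.resize(np.ascontiguousarray(c['img'][y0:y0+h,x0:x0+w,::-1]),None,fx=s,fy=s,interpolation=cv2.INTER_CUBIC)
    for P,col in curves: cv2.polylines(im,[np.int32(((proj(c,P)-[x0,y0]+.5)*s)).reshape(-1,1,2)],False,col,1)
    if f: cv2.imwrite(f,im)
    return im
```

Run:
```python
from h import *; from rig import robot, vision, status, ticket
t=vision.camera('top'); s=vision.camera('scene')
m=ray(t,(265.5,162.2),.006); l=ray(t,(284,220.5),.110); print('mat',m,'lid',l)
a=ray(t,(215+296/4-.5,110+403/4-.5),.168); b=ray(t,(215+272/4-.5,110+491/4-.5),.168); print('bar',a,b,np.linalg.norm(a-b),(a+b)/2,np.arctan2(*(a-b)[1::-1]))
print('stub',ray(t,(215+310/4,110+350/4),.06))
cu=[(circ(*m[:2],.006,.062),(0,255,0)),(circ(*l[:2],.110,.056),(0,255,255)),(circ(*m[:2],.028,.056),(255,0,255)),(np.array([a,b]),(255,0,0)),(np.array([[l[0],l[1],.1],[l[0],l[1],.168]]),(0,0,255))]
A=zoom(t,225,110,100,145,4,cu,None); B=zoom(s,175,130,100,0 or 145,4,cu,None)
B=zoom(s,180,135,133,195,3,cu,None)[:580]
A=cv2.copyMakeBorder(A,0,B.shape[0]-A.shape[0],0,0,cv2.BORDER_CONSTANT) if B.shape[0]>A.shape[0] else A[:B.shape[0]]
cv2.imwrite('pics/z1.png',np.hstack([A,B])); print(A.shape,B.shape)
```

```text
mat [ 0.58732613 -0.28586215  0.006     ] lid [ 0.4328467  -0.32236337  0.11      ]
bar [ 0.45736443 -0.3286348   0.168     ] [ 0.40913311 -0.31368751  0.168     ] 0.05049437804890012 [ 0.43324877 -0.32116116  0.168     ] -0.30052203460491733
stub [ 0.48840017 -0.34967947  0.06      ]
(580, 400, 3) (580, 399, 3)
```

View pics/z1.png

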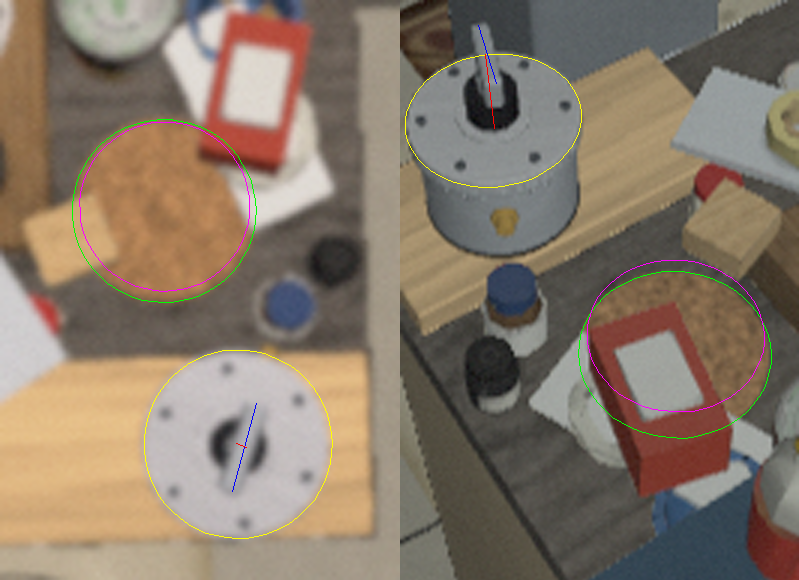

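The projected mat and lid outlines fit both views, with the lid at z≈0.11 and the bar at z≈0.168. The block and the red box might be in the way, so I'll triangulate their corners.

Run:
```python
from h import *; from rig import robot, vision, status, ticket
t=vision.camera('top'); s=vision.camera('scene')
def tri(a,b):
    A=[];B=[]
    for c,uv in((t,a),(s,b)):
        d=ray(c,uv,0)-c['xyz'];d/=np.linalg.norm(d);M=np.eye(3)-np.outer(d,d);A.append(M);B.append(M@c['xyz'])
    A=np.vstack(A);B=np.hstack(B);p=np.linalg.lstsq(A,B,rcond=None)[0];return p.round(3),np.linalg.norm(A@p-B).round(4)
T=lambda x,y:(x/4+224.5,y/4+109.5); S=lambda x,y:((x-400)/3+179.5,y/3+134.5)
for n,a,b in[('blk -y',(118,240),(690,228)),('blk +x',(94,190),(740,255)),('blk +y',(25,222),(780,215)),('box a',(283,160),(588,335)),('box b',(203,150),(680,303)),('box c',(232,12),(730,432)),('blue cap',(290,305),(513,280))]:
    print(n,*tri(T(*a),S(*b)))
print('blk bottom',ray(s,S(737,277),0),ray(s,S(687,240),0),'box bottom d',ray(s,S(640,492),0))
```

```text
blk -y [ 0.559 -0.256  0.085] 0.0019
blk +x [ 0.591 -0.241  0.083] 0.0013
blk +y [ 0.574 -0.197  0.072] 0.0008
box a [ 0.602 -0.357  0.108] 0.0019
box b [ 0.611 -0.305  0.109] 0.0037
box c [ 0.694 -0.327  0.109] 0.0006
blue cap [ 0.518 -0.362  0.063] 0.0003
blk bottom [ 0.55993805 -0.21555257  0.        ] [ 5.15939567e-01 -2.26075981e-01  1.11022302e-16] box bottom d [ 0.65376156 -0.35720181  0.        ]
```

Triangulated, the block (z≈0.06–0.085) and the box (z≈0.06–0.108) seem to be raised up on something and to overhang the mat. I'll move over the pot for a wrist view and also check the lamp position.

Run:
```python
from h import *; from rig import robot, vision, status, ticket
t=vision.camera('top'); s=vision.camera('scene')
for a,b in [((165,285),(295,78)),((188,243),(325,45)),((184,311),(265,75))]:
    A=[];B=[]
    for c,uv in((t,a),(s,b)):
        d=ray(c,uv,0)-c['xyz'];d/=np.linalg.norm(d);M=np.eye(3)-np.outer(d,d);A.append(M);B.append(M@c['xyz'])
    A=np.vstack(A);B=np.hstack(B);p=np.linalg.lstsq(A,B,rcond=None)[0];print(p,np.linalg.norm(A@p-B))
```

```text
[ 0.29704892 -0.03302679  0.12693198] 0.011760962945819424
[ 0.42401785 -0.1062901   0.30484446] 0.0441685622102904
[ 0.23250281 -0.07211828  0.11215293] 0.012903313372842683
```

Call:
{"op": "run_rows", "data": {
  "offsets": [0.027,-0.016,-0.003,0,0.027,-0.016,-0.003,0,0.027,-0.016,-0.003,0,0.027,-0.016,-0.003,0,0.027,-0.016,-0.003,0,0.027,-0.016,-0.003,0,0.027,-0.016,-0.003,0,0.027,-0.016,0,0,0.027,-0.016,0,0,0.027,-0.016,0,0,0,0,0,0],
  "finger_gap": 0.06
}}

```text
time: 1.32
position: [0.4335, -0.3162, 0.2437]
tool_rot: [0.979, 0.203, 0.001, -0.001]
ft_force: [0.3, 0.3, -0.5]
grip_width: 0.0598
grip_force: 0.0
```

Run:
```python
from h import *; from rig import robot, vision, status, ticket
w=vision.camera('wrist'); print(w['xyz'],w['attitude'],status.get_obs()['time']); cv2.imwrite('pics/w0.png',w['img'][:,:,::-1])
```

```text
[ 0.50241525 -0.2881815   0.40596141] [ 0.82814489 -0.54377281 -0.0757635   0.11290287] 1.3667
```

View pics/w0.png

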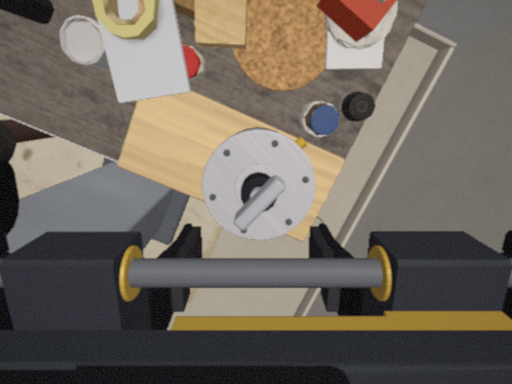

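The wrist view shows the bar from (240,222) to (280,184) and the lid centre at (259,184). The block's near edge runs (195,43)–(246,45), and the red box corner is at (360,38), resting on a round white jar.

Run:
```python
from h import *; from rig import robot, vision, status, ticket
w=vision.camera('wrist')
a=ray(w,(279,184),.166);b=ray(w,(242,222),.166);print('bar',a,b,np.linalg.norm(a-b),(a+b)/2,np.arctan2(*(a-b)[1::-1]))
print('lid',ray(w,(259,184),.11),'mat bottom edge',ray(w,(282,89),.006),'stub',ray(w,(302,143),.06))
for z in(.03,.06,.083):print(z,'blk',ray(w,(246,45),z)[:2],ray(w,(195,43),z)[:2],'box',ray(w,(360,38),z+.025)[:2],ray(w,(319,5),z+.025)[:2])
c=[(circ(.587,-.286,.006,.062),(0,255,0)),(circ(.4328,-.3224,.110,.056),(0,255,255))]
zoom(w,150,0,260,250,3,c,None)
```

```text
bar [ 0.45348107 -0.33139929  0.166     ] [ 0.41232431 -0.31695961  0.166     ] 0.04361631245811587 [ 0.43290269 -0.32417945  0.166     ] -0.337428216330802
lid [ 0.43451763 -0.32314065  0.11      ] mat bottom edge [ 0.53099945 -0.31278375  0.006     ] stub [ 0.48451524 -0.35349111  0.06      ]
0.03 blk [ 0.55533475 -0.25577185] [ 0.53493744 -0.20350496] box [ 0.60403405 -0.36245346] [ 0.61426827 -0.31056877]
0.06 blk [ 0.55104188 -0.25851749] [ 0.53227269 -0.21042255] box [ 0.59527111 -0.35627262] [ 0.60463023 -0.30882448]
0.083 blk [ 0.54775069 -0.26062247] [ 0.53022972 -0.21572604] box [ 0.58855286 -0.35153398] [ 0.59724106 -0.30748719]
```

Run:
```python
import cv2,numpy as np
s=cv2.imread('pics/scene0.png')
z=lambda x,y,w,h,k:cv2.resize(s[y:y+h,x:x+w],(w*k,h*k),interpolation=cv2.INTER_LANCZOS4)
im=z(222,180,100,75,8) ; im2=z(222,180,100,75,8)
im=z(228,178,100,120,5)
w=cv2.imread('pics/w0.png')[0:100,170:230+0] 
w=cv2.imread('pics/w0.png')[0:120,165:225]; w=cv2.imread('pics/w0.png')[0:150,165:265+35]
t=cv2.imread('pics/top0.png')[120:195,225:310]
b=cv2.resize(t,(300,265),interpolation=cv2.INTER_LANCZOS4); c=cv2.resize(cv2.imread('pics/w0.png')[0:110,165:290],(300,264),interpolation=cv2.INTER_LANCZOS4)
r=np.vstack([b,c]); r=cv2.copyMakeBorder(r,0,600-r.shape[0],0,0,cv2.BORDER_CONSTANT)
cv2.imwrite('pics/z2.png',np.hstack([im,r]))
```

```text
(no output)
```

View pics/z2.png

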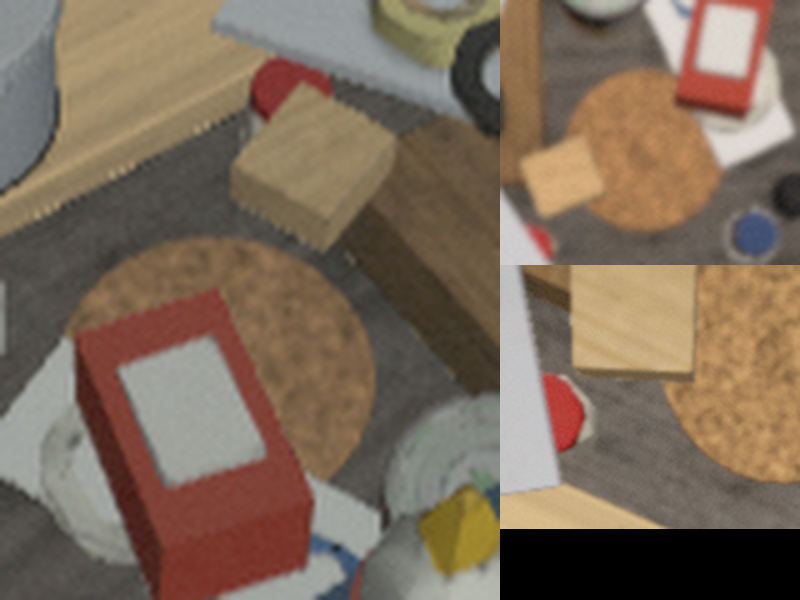

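Add to h.py:
```python
def tri(obs):
    A=[];B=[]
    for c,uv in obs:
        d=ray(c,uv,0)-c['xyz'];d/=np.linalg.norm(d);M=np.eye(3)-np.outer(d,d);A.append(M);B.append(M@c['xyz'])
    A=np.vstack(A);B=np.hstack(B);p=np.linalg.lstsq(A,B,rcond=None)[0]
    return p.round(4),np.linalg.norm((A@p-B).reshape(-1,3),axis=1).round(4)
```

Run:
```python
from h import *; from rig import robot, vision, status, ticket
t=vision.camera('top'); s=vision.camera('scene'); w=vision.camera('wrist')
S=lambda x,y:(x/5+227.6,y/5+177.6)
P=lambda n,*o:print(n,*tri(o))
P('blk-y',(t,(254.5,173.5)),(s,S(232,168)),(w,(246,44.5)))
P('blk-x',(t,(237.5,181.3)),(s,S(305,85)),(w,(195,43)))
P('blk+x',(t,(249.5,158)),(s,S(322,218)))
P('blk+y',(t,(230.5,166.5)),(s,S(395,145)))
P('box b',(t,(275.2,147.3)),(s,S(220,290)),(w,(319,5)))
P('box a',(t,(294.2,150.5)),(s,S(77,333)),(w,(360,38)))
P('bar+',(t,(288.6,210.3)),(w,(279,184)));P('bar-',(t,(282.5,232.3)),(w,(242,222)))
for q in ((322,250),(235,195)):
  for z in(.03,.045,.06):print('blk bot',z,ray(s,S(*q),z))
for q in((160,600),(77,365)):
  for z in(.045,.06,.075):print('box bot',z,ray(s,S(*q),z))
```

```text
blk-y [ 0.5501 -0.2583  0.0731] [0.003  0.0024 0.0054]
blk-x [ 0.5322 -0.2129  0.0723] [0.0008 0.0038 0.0046]
blk+x [ 0.5899 -0.2438  0.0779] [0.0005 0.0005]
blk+y [ 0.5716 -0.1949  0.0662] [0.0006 0.0006]
box b [ 0.6057 -0.3072  0.1006] [0.0048 0.0058 0.0086]
box a [ 0.5952 -0.3544  0.1019] [0.0059 0.0018 0.0068]
bar+ [ 0.4581 -0.3275  0.1991] [0.0016 0.0016]
bar- [ 0.409  -0.3174  0.1615] [0.0033 0.0033]
blk bot 0.03 [ 0.57701751 -0.23002214  0.03      ]
blk bot 0.045 [ 0.58470751 -0.23684069  0.045     ]
blk bot 0.06 [ 0.5923975  -0.24365923  0.06      ]
blk bot 0.03 [ 0.53676416 -0.24320828  0.03      ]
blk bot 0.045 [ 0.54530526 -0.24974802  0.045     ]
blk bot 0.06 [ 0.55384636 -0.25628776  0.06      ]
box bot 0.045 [ 0.66995231 -0.36803362  0.045     ]
box bot 0.06 [ 0.67580098 -0.37201834  0.06      ]
box bot 0.075 [ 0.68164965 -0.37600307  0.075     ]
box bot 0.045 [ 0.57612615 -0.34203592  0.045     ]
box bot 0.06 [ 0.58400151 -0.34658221  0.06      ]
box bot 0.075 [ 0.59187686 -0.3511285   0.075     ]
```

The block and the box hang over the mat with no visible support. I'll check lamp clearance on that side, then probe the block gently with shut fingers to see whether it is solid.

Run:
```python
from h import *; from rig import robot, vision, status, ticket
t=vision.camera('top'); s=vision.camera('scene'); I=cv2.imread('pics/scene0.png')
for uv in((188,240),(190,290),(150,312)):
  for z in np.arange(.05,.6,.05):
    p=ray(t,uv,z);q=proj(s,p)[0];i,j=int(q[1]+.5),int(q[0]+.5)
    print(uv,p.round(3),q.round(0),I[i,j] if 0<=i<384 and 0<=j<512 else None)
```

```text
(188, 240) [ 0.388 -0.081  0.05 ] [296. 134.] [120 136 139]
(188, 240) [ 0.393 -0.09   0.1  ] [295. 120.] [38 53 61]
(188, 240) [ 0.397 -0.1    0.15 ] [294. 105.] [20 17 16]
(188, 240) [ 0.401 -0.11   0.2  ] [293.  88.] [34 35 37]
(188, 240) [ 0.405 -0.12   0.25 ] [292.  69.] [35 36 37]
(188, 240) [ 0.409 -0.13   0.3  ] [291.  48.] [35 37 37]
(188, 240) [ 0.413 -0.14   0.35 ] [289.  24.] [116 132 136]
(188, 240) [ 0.418 -0.149  0.4  ] [288.  -2.] None
(188, 240) [ 0.422 -0.159  0.45 ] [286. -33.] None
(188, 240) [ 0.426 -0.169  0.5  ] [283. -68.] None
(188, 240) [ 0.43  -0.179  0.55 ] [ 281. -109.] None
(190, 290) [ 0.262 -0.083  0.05 ] [264. 104.] [104 101  94]
(190, 290) [ 0.273 -0.093  0.1  ] [264.  91.] [23 18 18]
(190, 290) [ 0.284 -0.102  0.15 ] [263.  77.] [20 22 20]
(190, 290) [ 0.296 -0.112  0.2  ] [262.  62.] [26 22 23]
(190, 290) [ 0.307 -0.122  0.25 ] [262.  44.] [71 64 53]
(190, 290) [ 0.318 -0.131  0.3  ] [261.  25.] [74 65 55]
(190, 290) [ 0.329 -0.141  0.35 ] [260.   3.] [111 129 132]
(190, 290) [ 0.341 -0.151  0.4  ] [259. -22.] None
(190, 290) [ 0.352 -0.161  0.45 ] [258. -50.] None
(190, 290) [ 0.363 -0.17   0.5  ] [257. -82.] None
(190, 290) [ 0.374 -0.18   0.55 ] [ 255. -121.] None
(150, 312) [0.21 0.02 0.05] [286.  79.] [39 39 40]
(150, 312) [0.224 0.004 0.1  ] [285.  67.] [33 35 32]
(150, 312) [ 0.238 -0.011  0.15 ] [284.  54.] [35 39 40]
(150, 312) [ 0.252 -0.027  0.2  ] [284.  39.] [118 136 141]
(150, 312) [ 0.266 -0.042  0.25 ] [283.  23.] [112 128 132]
(150, 312) [ 0.28  -0.057  0.3  ] [282.   5.] [44 40 36]
(150, 312) [ 0.295 -0.073  0.35 ] [280. -15.] None
(150, 312) [ 0.309 -0.088  0.4  ] [279. -38.] None
(150, 312) [ 0.323 -0.104  0.45 ] [278. -65.] None
(150, 312) [ 0.337 -0.119  0.5  ] [276. -95.] None
(150, 312) [ 0.351 -0.134  0.55 ] [ 274. -131.] None
```

Call:
{"op": "run_rows", "data": {
  "offsets": [0.0365,0.006,0,0,0.0365,0.006,0.01,0,0.0365,0.006,0.03,0,0.0365,0.006,0.03,0,0,0,0.035,0,0,0,0.035,0,0,0,0.035,0,0,0,0.005,0,0,0,0,0],
  "finger_gap": 0
}}

```text
time: 2.42
position: [0.5638, -0.2875, 0.0683]
tool_rot: [0.98, 0.2, -0.002, -0.002]
ft_force: [0.3, -0.0, 0.9]
grip_width: 0.0081
grip_force: 0.0
```

Run:
```python
from rig import robot, vision, status, ticket
o=status.get_obs();print(o['q'],o['time'])
```

```text
[-6.47744838e-01  7.35298210e-01  1.52194405e+00 -8.13069941e-05
  8.90945734e-01  5.19714858e-01] 2.4167
```

Call:
{"op": "run_rows", "data": {
  "offsets": [0.006,-0.014,0,0,0.006,-0.014,0,0,0.002,-0.0045,0,0,0,0,0,0],
  "finger_gap": 0
}}

```text
time: 2.75
position: [0.5666, -0.2504, 0.0732]
tool_rot: [0.979, 0.202, 0.001, 0.001]
ft_force: [-0.4, -0.8, 0.4]
grip_width: 0.0006
grip_force: 0.0
```

Run:
```python
from h import *; from rig import robot, vision, status, ticket
t=vision.camera('top');s=vision.camera('scene')
A=cv2.resize(t['img'][100:250,215:335,::-1],(400,500),interpolation=cv2.INTER_CUBIC);B=cv2.resize(s['img'][150:300,190:310,::-1],(400,500),interpolation=cv2.INTER_CUBIC)
cv2.imwrite('pics/p1.png',np.hstack([A,B]))
```

```text
(no output)
```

View pics/p1.png

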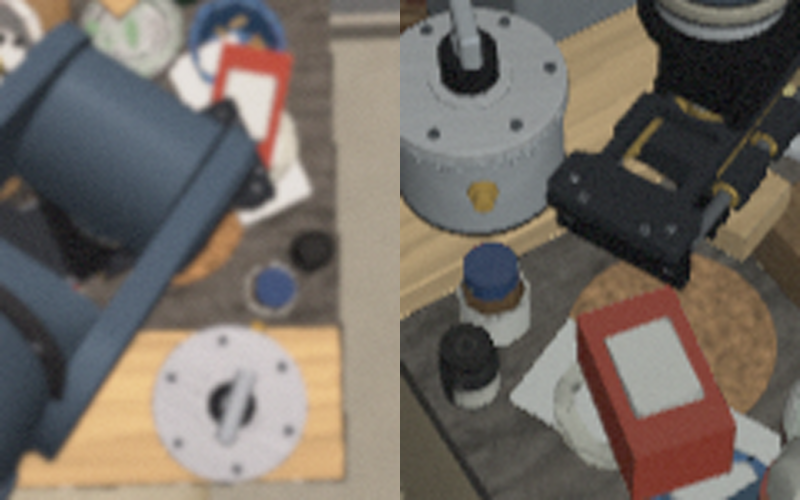

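The arm hides the block in the top view. In the scene view the gripper is at the block's edge and no force is felt. I'll go lower and further to settle it.

Call:
{"op": "run_rows", "data": {
  "offsets": [0,0,0.012,0,0.004,-0.009,0,0,0.004,-0.009,0,0,0.004,-0.009,0,0,0,0,0,0],
  "finger_gap": 0
}}

```text
time: 3.27
position: [0.5656, -0.22, 0.0586]
tool_rot: [0.979, 0.202, -0.001, -0.001]
ft_force: [0.6, -0.1, -0.2]
grip_width: 0.0006
grip_force: 0.0
```

No resistance inside the block's volume, so it is not solid. Same test on the box corner.

Call:
{"op": "run_rows", "data": {
  "offsets": [0.006,0.019,-0.01,0,0.006,0.019,-0.01,0,0.006,0.019,0,0,0.006,0.019,0,0,0.006,0.019,0,0,0,0,0,0],
  "finger_gap": 0
}}

```text
time: 3.77
position: [0.6346, -0.302, 0.0797]
tool_rot: [0.98, 0.2, 0.002, 0.003]
ft_force: [0.9, -1.1, -0.0]
grip_width: 0.0004
grip_force: 0.0
```

Call:
{"op": "run_rows", "data": {
  "offsets": [0.002,0.008,0,0,0.002,0.008,0,0,0.002,0.008,0,0,0,0,0,0],
  "finger_gap": 0
}}

```text
time: 4.1
position: [0.6474, -0.3194, 0.0792]
tool_rot: [0.98, 0.201, 0.001, 0.001]
ft_force: [-0.9, 0.5, 0.1]
grip_width: 0.0004
grip_force: 0.0
```

Call:
{"op": "run_rows", "data": {
  "offsets": [0,0,-0.038,0,0,0,-0.038,0,0,0,-0.038,0,-0.033,-0.0138,-0.03,0,-0.033,-0.0138,-0.01,0,-0.033,-0.0138,0,0,-0.033,-0.0138,0,0,-0.033,-0.0138,0,0,-0.033,-0.0138,0,0,0,0,0,0.12,0,0,0,0.12,0,0,0,0.12,0,0,0,0.12,0,0,0,0.12,0,0,0,0.12,0,0,0,0],
  "finger_gap": 0.04
}}

```text
time: 5.43
position: [0.4354, -0.3194, 0.2299]
tool_rot: [0.987, -0.158, -0.0, -0.0]
ft_force: [0.6, -0.9, 0.2]
grip_width: 0.0402
grip_force: 0.0
```

Run:
```python
from h import *; from rig import robot, vision, status, ticket
s=vision.camera('scene'); w=vision.camera('wrist');o=status.get_obs()
print(o['position'],R.from_quat(o['tool_rot']).as_matrix()[:,0],w['xyz'])
A=cv2.resize(w['img'][:,:,::-1],(512,384));B=cv2.resize(s['img'][130:300,190:310,::-1],(271,384),interpolation=cv2.INTER_CUBIC)
cv2.imwrite('pics/p2.png',np.hstack([A,B]))
cu=[(circ(.587,-.286,.006,.062),0),(circ(.433,-.3225,.11,.056),0)]
```

```text
[ 0.43545945 -0.31950936  0.22988009] [ 9.51746787e-01 -3.06884264e-01 -3.17763226e-04] [ 0.50704597 -0.34352679  0.39200292]
```

View pics/p2.png

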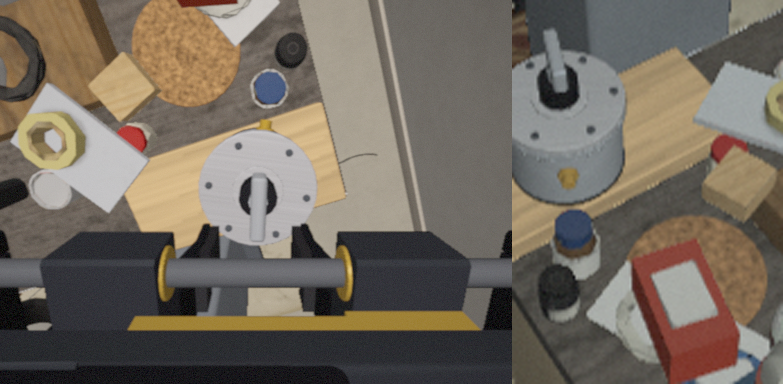

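The block and the box haven't moved, so they are visual only. The bar, (261,175)–(258,240), is aligned with the tool x axis. Next: the fine offset.

Run:
```python
from h import *; from rig import robot, vision, status, ticket
w=vision.camera('wrist');o=status.get_obs();M=R.from_quat(o['tool_rot']).as_matrix()
for n,uv,z in(('a',(260.5,176),.168),('b',(258,240),.168),('lid',(258,188),.11),('mat',(186,50),.006)):
    p=ray(w,uv,z);print(n,p,'tool',M.T@(p-o['position']))
```

```text
a [ 0.45771351 -0.33159193  0.168     ] tool [0.02481395 0.00459249 0.06188462]
b [ 0.40980159 -0.31429575  0.168     ] tool [-0.02609462  0.00285249  0.06189435]
lid [ 0.43472505 -0.32280383  0.11      ] tool [0.00024816 0.00330034 0.11988939]
mat [ 0.5876072  -0.28691138  0.006     ] tool [ 0.13472886 -0.07781038  0.22387598]
```

Call:
{"op": "run_rows", "data": {
  "offsets": [0,0.0035,0,0.034,0,0,0.03,0,0,0,0.03,0,0,0,0.02,0,0,0,0.009,0,0,0,0,0,0,0,0,0],
  "finger_gap": 0.04
}}

```text
time: 6.17
position: [0.4348, -0.3235, 0.141]
tool_rot: [0.985, -0.173, 0.0, 0.0]
ft_force: [0.1, -0.0, 0.4]
grip_width: 0.0399
grip_force: 0.0
```

Call:
{"op": "run_rows", "data": {
  "offsets": [0,0,0,0,0,0,0,0,0,0,0,0,0,0,0,0,0,0,0,0,0,0,0,0],
  "finger_gap": 0,
  "squeeze": 25
}}

```text
time: 6.67
position: [0.435, -0.323, 0.1416]
tool_rot: [0.985, -0.174, 0.001, -0.0]
ft_force: [0.3, 2.1, 3.8]
grip_width: 0.0139
grip_force: 25.0
```

Call:
{"op": "run_rows", "data": {
  "offsets": [0,0,0,-0.11,0,0,0,-0.11,0,0,0,-0.11,0,0,0,-0.11,0,0,0,-0.11,0,0,0,-0.11,0,0,0,-0.11,0,0,0,-0.11,0,0,0,-0.11,0,0,0,-0.11,0,0,0,-0.11,0,0,0,0],
  "finger_gap": 0,
  "squeeze": 25
}}

```text
time: 7.67
position: [0.4333, -0.3198, 0.1414]
tool_rot: [0.908, 0.419, 0.0, -0.004]
ft_force: [-1.7, 7.1, 9.3]
grip_width: 0.0136
grip_force: 25.0
```

```bash
python3 -c "
from rig import robot, vision, status, ticket;print(status.get_obs()['moment'])"
```

```text
[ 1.38822619  0.23313491 -0.03156639]
```

Call:
{"op": "run_rows", "data": {
  "offsets": [0,0,0,-0.06,0,0,0,-0.06,0,0,0,0,0,0,0,0],
  "finger_gap": 0,
  "squeeze": 25
}}

```text
time: 8.0
position: [0.4329, -0.3195, 0.1414]
tool_rot: [0.882, 0.471, 0.0, -0.004]
ft_force: [-1.3, 7.4, 10.0]
grip_width: 0.0134
grip_force: 25.0
```

```bash
python3 -c "
from rig import robot, vision, status, ticket;print(status.get_obs()['moment'])"
```

```text
[ 1.45099545  0.34368799 -0.05913357]
```

Call:
{"op": "run_rows", "data": {
  "offsets": [0,0,0,-0.05,0,0,0,-0.05,0,0,0,0,0,0,0,0],
  "finger_gap": 0,
  "squeeze": 25
}}

```text
time: 8.33
position: [0.4327, -0.3194, 0.1414]
tool_rot: [0.858, 0.514, 0.0, -0.004]
ft_force: [-2.4, 6.6, 10.7]
grip_width: 0.0137
grip_force: 25.0
```

```bash
python3 -c "
from rig import robot, vision, status, ticket;print(status.get_obs()['moment'])"
```

```text
[ 1.39103654  0.50796483 -0.19105514]
```

The moment is rising to 0.19 N·m after 1.43 rad of turn, so the tap is at its stop. I'll tighten the grip and lift slowly.

Call:
{"op": "run_rows", "data": {
  "offsets": [0,0,0,0.02,0,0,0,0,0,0,-0.004,0,0,0,-0.004,0,0,0,-0.006,0,0,0,-0.008,0,0,0,0,0],
  "finger_gap": 0,
  "squeeze": 50
}}

```text
time: 8.92
position: [0.4344, -0.3235, 0.164]
tool_rot: [0.863, 0.506, -0.0, 0.0]
ft_force: [-2.3, 2.6, -0.7]
grip_width: 0.0123
grip_force: 50.0
```

Call:
{"op": "run_rows", "data": {
  "offsets": [0,0,-0.01,0,0,0,-0.012,0,0,0,-0.012,0,0,0,-0.012,0,0,0,0,0,0,0,0,0,0,0,0,0],
  "finger_gap": 0,
  "squeeze": 50
}}

```text
time: 9.5
position: [0.4345, -0.3234, 0.2087]
tool_rot: [0.863, 0.506, -0.0, 0.0]
ft_force: [-0.7, -0.7, -3.8]
grip_width: 0.0124
grip_force: 50.0
```

Run:
```python
from h import *; from rig import robot, vision, status, ticket
w=vision.camera('wrist');s=vision.camera('scene');o=status.get_obs();print(o['position'],R.from_quat(o['tool_rot']).as_matrix()[:2,:2])
B=cv2.resize(s['img'][80:240,130:300,::-1],(425,400),interpolation=cv2.INTER_CUBIC);A=cv2.resize(w['img'][:,:,::-1],(370,278))
cv2.imwrite('pics/p3.png',np.hstack([B,cv2.copyMakeBorder(A,0,122,0,0,cv2.BORDER_CONSTANT)]))
```

```text
[ 0.43422792 -0.32298604  0.20809726] [[ 0.48819445  0.87273442]
 [ 0.87273481 -0.4881937 ]]
```

View pics/p3.png

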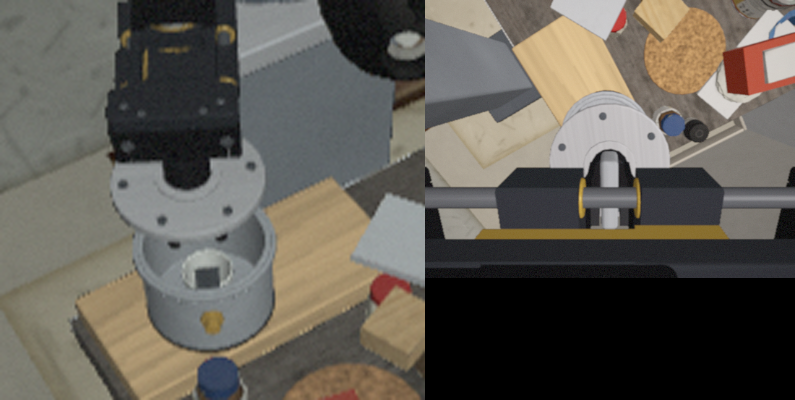

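The lid is off, level, and hanging from the tap. I'll carry it over the mat, turn the gripper back to the yaw I probed at, and lower partway.

Call:
{"op": "run_rows", "data": {
  "offsets": [0.007,0.008,0,0,0.0135,0.0146,0,0,0.0135,0.0146,0,0,0.0135,0.0146,0,0,0.0135,0.0146,0,0,0.0135,0.0146,0,0,0.0135,0.0146,0,0,0.0135,0.0146,0,0,0.007,0.008,0,0,0,0,0.005,0.05,0,0,0.014,0.09,0,0,0.014,0.09,0,0,0.014,0.09,0,0,0.014,0.09,0,0,0.014,0.09,0,0,0.014,0.09,0,0,0.007,0.05,0,0,0,0,0,0,0,0],
  "finger_gap": 0,
  "squeeze": 50
}}

```text
time: 11.18
position: [0.5905, -0.286, 0.1119]
tool_rot: [0.978, 0.21, -0.001, -0.001]
ft_force: [-0.5, -0.3, -4.2]
grip_width: 0.0121
grip_force: 50.0
```

Run:
```python
from h import *; from rig import robot, vision, status, ticket
o=status.get_obs();M=R.from_quat(o['tool_rot']).as_matrix();print(o['position'],M.T@(np.array([.588,-.287,.0690])-o['position']))
w=vision.camera('wrist');cu=[(circ(.587,-.286,.006,.062),(0,255,0)),(circ(*o['position'][:2],o['position'][2]-.0686+.028+.009,.056),(0,255,255))]
A=zoom(w,0,0,512,384,1,cu,None);s=vision.camera('scene');B=zoom(s,200,170,120,160,2.4,cu,None)
cv2.imwrite('pics/p4.png',np.hstack([A,B[:384]]))
```

```text
[ 0.59046665 -0.2859543   0.11192214] [-2.63831128e-03  9.60405652e-06  4.29246673e-02]
```

View pics/p4.png

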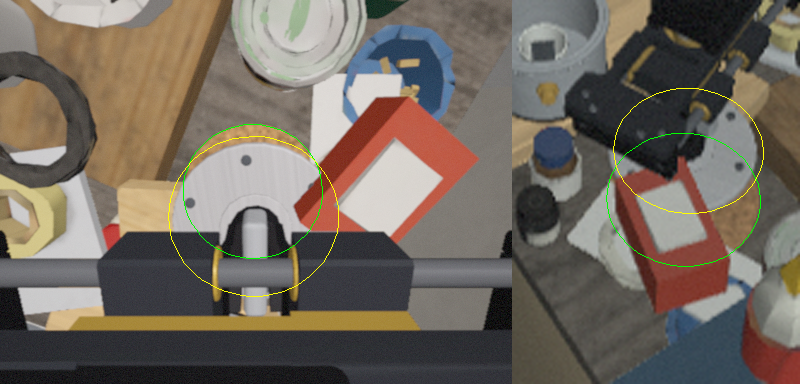

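The lid outline agrees with the prediction and is centred over the mat. Lowering it now.

Call:
{"op": "run_rows", "data": {
  "offsets": [-0.0025,0,0.012,0,0,0,0.012,0,0,0,0.008,0,0,0,0.004,0,0,0,0.003,0,0,0,0,0,0,0,0,0],
  "finger_gap": 0,
  "squeeze": 50
}}

```text
time: 11.87
position: [0.5886, -0.2874, 0.0738]
tool_rot: [0.978, 0.209, 0.0, 0.0]
ft_force: [-0.7, -0.6, -3.0]
grip_width: 0.0123
grip_force: 50.0
```

Call:
{"op": "run_rows", "data": {
  "offsets": [0,0,0.002,0,0,0,0.001,0,0,0,0.001,0,0,0,0.001,0,0,0,0,0,0,0,0,0],
  "finger_gap": 0,
  "squeeze": 50
}}

```text
time: 12.37
position: [0.5884, -0.2873, 0.0689]
tool_rot: [0.978, 0.209, 0.0, 0.0]
ft_force: [-0.2, 0.9, -3.8]
grip_width: 0.0124
grip_force: 50.0
```

Call:
{"op": "run_rows", "data": {
  "offsets": [0,0,0.001,0,0,0,0.001,0,0,0,0,0,0,0,0,0],
  "finger_gap": 0,
  "squeeze": 50
}}

```text
time: 12.7
position: [0.5887, -0.2875, 0.0686]
tool_rot: [0.978, 0.209, 0.0, 0.0]
ft_force: [-1.6, 0.4, 4.4]
grip_width: 0.012
grip_force: 50.0
```

Call:
{"op": "run_rows", "data": {
  "offsets": [0,0,0.001,0,0,0,0.001,0,0,0,0,0,0,0,0,0],
  "finger_gap": 0,
  "squeeze": 50
}}

```text
time: 13.03
position: [0.5888, -0.2875, 0.0683]
tool_rot: [0.978, 0.209, 0.0, 0.001]
ft_force: [-4.4, 2.6, 13.5]
grip_width: 0.0127
grip_force: 50.0
```

Contact is made (+13 N) at the expected height. Release and go straight up.

Call:
{"op": "run_rows", "data": {
  "offsets": [0,0,-0.0015,0,0,0,0,0,0,0,0,0,0,0,0,0,0,0,0,0,0,0,0,0],
  "finger_gap": 0.035,
  "squeeze": 10
}}

```text
time: 13.53
position: [0.5884, -0.2873, 0.066]
tool_rot: [0.978, 0.209, -0.0, -0.0]
ft_force: [0.9, -0.4, 0.3]
grip_width: 0.0344
grip_force: 0.0
```

Call:
{"op": "run_rows", "data": {
  "offsets": [0,0,-0.01,0,0,0,-0.02,0,0,0,-0.03,0,0,0,-0.035,0,0,0,-0.035,0,0,0,-0.03,0,0,0,0,0,0,0,0,0,0,0,0,0]
}}

```text
time: 14.28
position: [0.5879, -0.2869, 0.2263]
tool_rot: [0.978, 0.209, -0.0, -0.0]
ft_force: [0.3, 0.6, 0.0]
grip_width: 0.0349
grip_force: 0.0
```

Run:
```python
from h import *; from rig import robot, vision, status, ticket
w=vision.camera('wrist');cu=[(circ(.587,-.286,.006,.062),(0,255,0)),(circ(.588,-.287,.037,.056),(0,255,255))]
A=zoom(w,0,0,512,384,1,cu,None);s=vision.camera('scene');B=zoom(s,200,170,120,160,2.4,cu,None)
cv2.imwrite('pics/p5.png',np.hstack([A,B[:384]]))
```

```text
(no output)
```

View pics/p5.png

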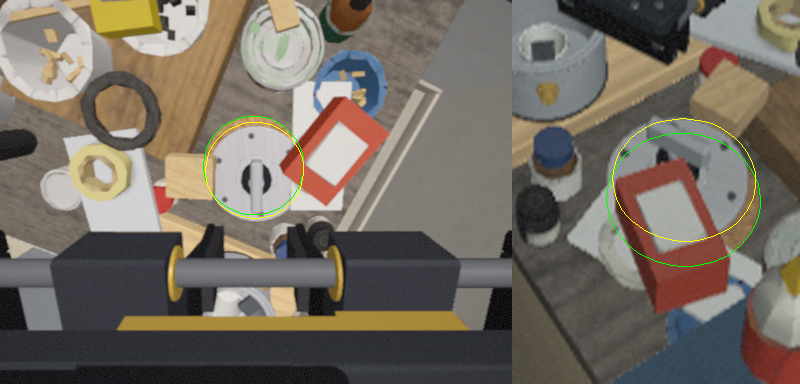

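The lid sits flat on the mat, within about 4 mm of centre: in the wrist view its outline at (254,170) matches the prediction. The bar is still turned open. Handing in.

```bash
python3 -c "
from rig import robot, vision, status, ticket;print(ticket.hand_in())"
```

```text
the job is handed in; nothing more can be done
None
```

The job is handed in, with no verdict printed: I opened the tap to its stop with the lid on, lifted the lid off, and set it flat within about 4 mm of the cork mat's centre (judged from the images), tap still open, at about 14 s.

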